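Empty the braai spice shaker

TASK

Unscrew the perforated steel cap from the glass shaker held in the red tipping stand and set it right way up on the round cork mat. Then tip the shaker over so that both nutmegs left inside pour out of its wide mouth into the stand's aluminium tray; leave the cap on the mat.

Things in the scene. Friction and masses are not known exactly. Their poses are not given: they have to be found in the camera images.
- cap: perforated steel screw cap, loose, 62 mm across, 24 mm high, 0.06 kg. Origin: centre of its lower edge, z up its axis. On the shaker its lower edge is 170 mm and its top 194 mm above the table. Part-turn thread, under 2 mm play: turn counter-clockwise from above by about 75 degrees (50 to 120 will do; clockwise is blocked), then it lifts straight off, clear of the neck after 25 mm.
- stand: red tipping stand, fixed, base 150 x 270 mm. Origin at table height midway between its two uprights (x +-50 mm, top z 127 mm); x along the pivot, z up. It holds the glass shaker upright: axis at x 0, y +12 mm, 49 mm across, mouth 43 mm wide, bottom z 100, rim z 190 mm. Open aluminium tray, part of the stand: x -75 to 75, y -190 to -20 mm, floor z 11, walls up to z 45 mm.
- jar (a joint): tipping angle of the shaker: 0 upright on its stop, grows to 2.45 mouth down over the tray. Pivot along the stand's x through y 0, z 115 mm; it tips only to the stand's -y. Pushed to -y on its +y side at z 165 mm (1 to 3 N), it is past balance at about 0.6 and then falls over slowly by itself and stays. Pushing until the pushing face reaches y -20 mm is ample.
- mat: round cork mat, fixed on the table, 110 mm across and 8 mm thick. Origin: centre of its underside; top face at z 8 mm.
- nutmeg_a: brown nutmeg, 20 mm thick and 25 mm long, 10 g, loose in the shaker. Origin: centre of one blunt end, z along its length.
- nutmeg_b: a second nutmeg, the same, beside the first.
There are look-alikes about, which are no part of the job. Of the things like the cap, leave any that is black, orange or yellow; of the rest the larger one is meant.

How it is judged:
By the outcome, as a careful person would: the job done as asked, in the order asked, and still so for the second after the job is handed in, with the robot touching nothing.
It also fails if it takes over 62 s, if anything falls off the work surface, if the arm or the gripper's body presses on something with over 40 N, if the wrist force passes 120 N, or if a joint passes its speed limit or range.

ROBOT

A 7-joint arm with a two-finger parallel gripper is mounted at the origin on the work surface. World frame = base frame: x ahead of the robot, y to its left, z up, the work surface at z = 0. Lengths are in m, angles in rad, forces in N, time in s.
With the tool pointing down it reaches from about 0.425 to 0.95 m from the base axis. Payload 16.7 kg.
Tool frame: the origin (TCP) lies on the centre line of the jaws, within the pads' length; the fingertips stand 17 mm ahead of it and the grasp point (between the pads) lies 2 mm behind it; z points along the fingers, y is the direction in which the jaws open and shut (so a half turn about z gives the same grasp; the last joint's range is limited). The gripper opens to 94 mm and grips with 3 to 60 N. Pads are 16 mm wide; open, the fingers measure 119 mm over their backs; the gripper's body (75 mm by 177 mm) begins 78 mm behind the grasp point.
Start: joints at [-1.401, 0.426, 0.074, 1.606, -0.034, 1.111, -0.067], TCP at [0.212, 0.641, 0.222] pointing down, gripper open.
Joint ranges: [-2.85, 2.85], [-0.5, 2.14], [-1.23, 1.37], [0.21, 2.46], [-1.02, 4.16], [0.16, 2.05], [-2.73, 2.73]. Speed limits (rad/s): [1.89, 1.89, 2.39, 2.39, 3.01, 3.01, 3.01].

INTERFACE

Orientations are given as a 3x3 rotation matrix whose columns are the frame's x, y, z axes.
In Python, from bench import status, imaging, r gives the robot as it stands.
- The arm moves only by the shell command python3 -m crank 'ROWS'. ROWS is JSON, a list of rows, each a list of 7 numbers: the turn, a rotation vector about the tool's x, y, z in rad, then the shift along the tool's x, y, z in m, then the finger opening in m, from 0 to 0.094. A call has 1 to 8 rows; each row shifts and turns the commanded pose from where the row before left it, along the tool's axes as they then stand; what a row does not reach is not made up. A row lasts 1/12 s, in which the tool goes at most 41.7 mm and 7.16 degrees, less where a joint would pass 70% of its speed; a pose out of reach is approached as far as the arm can. A call is refused whole if a number of a shift passes 0.0417 or a number of a turn 0.125, either way. A call with a gripper value outside its range is refused whole. The fingers move at their own pace and stop on an object; the grip force is fixed at half the most. Time passes only in rows, so rows that do not move let the fingers close. It gives the time, the measured TCP pose, the force and the opening at its end, in the units of the state.
- status.read_state(): the state, without advancing time (a new reading comes with each control period).
- imaging.capture(name): name is "side" or "top" or "wrist"; returns the picture (384x512x3 uint8, red, green, blue); there is no depth.
- imaging.camera_params(name): a dict with "camera_matrix" (3x3 intrinsics, pixels), "rvec" (rotation vector, rad) and "tvec" (3), from world to camera coordinates, as OpenCV has them. Camera axes: x right, y down, z forward; pixel columns grow to the right and rows downward; lengths in m; the calibration is good to about 2 mm. A picture is of the moment at which its call begins: read the wrist's pose just before it. camera_params takes no time and is no camera call; for the wrist camera it gives the pose at the moment of the call.
- r.job_done(): hands the job in, once; it reports no verdict.
The state is a dict: "time_s": time; "q": joint angles; "qvel": joint speeds; "effort": joint torques, N m; "tool_pos": TCP position; "tool_rot": TCP orientation; "wrist_force": force on the tool from outside, world axes, zero at the start; "torque": the same for the moment, N m; "finger_gap": finger opening in m.
Only numpy, scipy, OpenCV 4.12 (cv2) and the standard library are available. Lean on these libraries where they do the work, as an engineer would, in place of code of your own. Each camera call takes 0.05 s, during which the arm holds its last target.

## Working session

There is one attempt and no reset: what is moved stays moved. The work goes in short steps, Python scripts to look and compute and a shell command to move; the robot and the scene stay as the last step left them, time stands still between calls to the robot, and variables do not carry over. Pictures are saved under pics/ and viewed, and the job is handed in when it is done.

```bash
ls; mkdir -p pics
python3 - <<'E'
from bench import status, imaging, r
import cv2
s=status.read_state()
print(s['time_s'],s['tool_pos'],s['tool_rot'],s['finger_gap'],s['wrist_force'])
for n in ['side','top','wrist']:
    im=imaging.capture(n); cv2.imwrite(f'pics/{n}0.png',im[:,:,::-1])
    p=imaging.camera_params(n); print(n,p)
E
```

```text
pics
0.0 [0.21212051 0.64036787 0.22178766] [[-9.49286081e-01  3.14413504e-01 -2.92707848e-04]
 [ 3.14413621e-01  9.49285283e-01 -1.23542887e-03]
 [-1.10572266e-04 -1.26480676e-03 -9.99999194e-01]] 0.09388254410113513 [-0.78276432 -0.17780038  0.02547176]
side {'camera_matrix': array([[419.61969769,   0.        , 255.46061477],
       [  0.        , 419.61969769, 193.13085704],
       [  0.        ,   0.        ,   1.        ]]), 'rvec': array([ 2.16477095, -0.12509105,  0.05550182]), 'tvec': array([-0.55814241,  0.11004236,  1.03470156])}
top {'camera_matrix': array([[431.69176746,   0.        , 257.19373394],
       [  0.        , 431.69176746, 195.718323  ],
       [  0.        ,   0.        ,   1.        ]]), 'rvec': array([ 2.11939456, -2.18677463,  0.10134122]), 'tvec': array([-0.00417251,  0.54560841,  0.95374777])}
wrist {'camera_matrix': array([[309.53615222,   0.        , 259.62505292],
       [  0.        , 309.53615222, 189.28113048],
       [  0.        ,   0.        ,   1.        ]]), 'rvec': array([-2.38631717, -1.72243796, -0.20285016]), 'tvec': array([-0.67380305, -0.02489921,  0.39131314])}
```

View pics/side0.png

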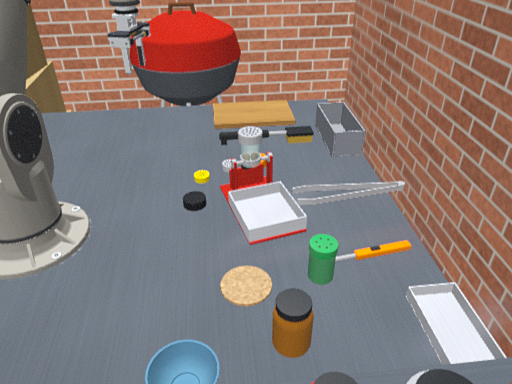

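View pics/top0.png

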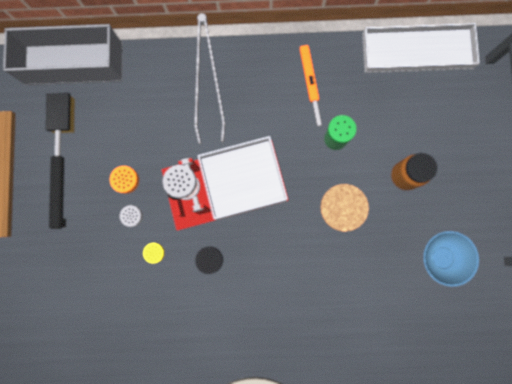

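View pics/wrist0.png

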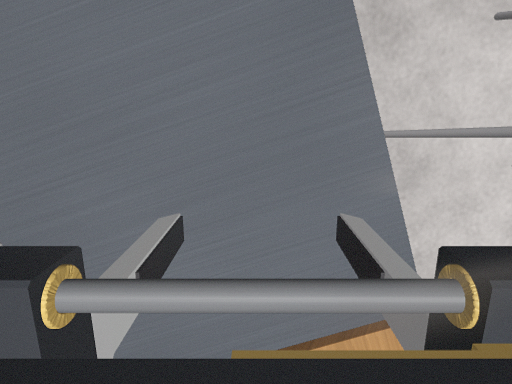

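The side view shows the capped shaker at about (250,140), the tray at (268,210) and the mat at (246,285). In the top view the cap is at (180,182), the tray at (243,178) and the mat at (345,207). The small steel disc at (130,216) and the black, orange and yellow caps are decoys. Next I'll measure.

```bash
cat > h.py <<'E'
import numpy as np, cv2
from bench import status, imaging, r
def ray(n,uv,p=None):
    p=p or imaging.camera_params(n)
    R=cv2.Rodrigues(p['rvec'])[0]; K=p['camera_matrix']
    d=R.T@np.linalg.solve(K,[uv[0],uv[1],1.]); o=-R.T@p['tvec']
    return o,d
def onz(n,uv,z,p=None):
    o,d=ray(n,uv,p); return o+d*(z-o[2])/d[2]
def proj(n,P,p=None):
    p=p or imaging.camera_params(n)
    return cv2.projectPoints(np.array(P,float).reshape(-1,3),p['rvec'],p['tvec'],p['camera_matrix'],None)[0].reshape(-1,2)
E
python3 - <<'E'
from h import *
t=cv2.imread('pics/top0.png'); s=cv2.imread('pics/side0.png')
def big(m,off=(0,0)):
    c,_=cv2.findContours(m.astype(np.uint8)*255,cv2.RETR_EXTERNAL,cv2.CHAIN_APPROX_NONE)
    return max(c,key=cv2.contourArea)
for n,im,win,z in (('top',t,(310,170,380,240),.008),('side',s,(210,255,285,315),.008)):
    x0,y0,x1,y1=win; sub=im[y0:y1,x0:x1]; hsv=cv2.cvtColor(sub,cv2.COLOR_BGR2HSV)
    c=big((hsv[...,0]<25)&(hsv[...,1]>70))+np.array([x0,y0])
    pts=np.array([onz(n,q,z)[:2] for q in c[:,0]])
    (cx,cy),rad=cv2.minEnclosingCircle(pts.astype(np.float32)); print('mat',n,cx,cy,rad,pts.mean(0))
# tray white top
hsv=cv2.cvtColor(t,cv2.COLOR_BGR2HSV); m=np.zeros(t.shape[:2],bool); m[130:225,196:292]=(hsv[130:225,196:292,2]>150)&(hsv[130:225,196:292,1]<50)
c=big(m); rc=cv2.minAreaRect(c); bp=cv2.boxPoints(rc)
print('tray',rc); 
for q in bp: print(q,onz('top',q,.045))
cv2.imwrite('pics/crop_t.png',cv2.resize(t[120:250,100:300],None,fx=4,fy=4,interpolation=cv2.INTER_CUBIC))
cv2.imwrite('pics/crop_s.png',cv2.resize(s[110:250,190:330],None,fx=4,fy=4,interpolation=cv2.INTER_CUBIC))
E
```

```text
mat top 0.5146011710166931 -0.22137373685836792 0.05580315366387367 [ 0.51455631 -0.22161984]
mat side 0.5145280957221985 -0.22533906996250153 0.0577300600707531 [ 0.51535314 -0.22666753]
tray ((242.07470703125, 176.97247314453125), (67.64608001708984, 76.69822692871094), 74.96218872070312)
[196.26326 154.25763] [0.64323956 0.11454852 0.045     ]
[270.33493 134.35779] [ 0.68361398 -0.0557404   0.045     ]
[287.88617 199.68732] [ 0.53240849 -0.09003655  0.045     ]
[213.81448 219.58716] [0.49299332 0.0772257  0.045     ]
```

View pics/crop_t.png

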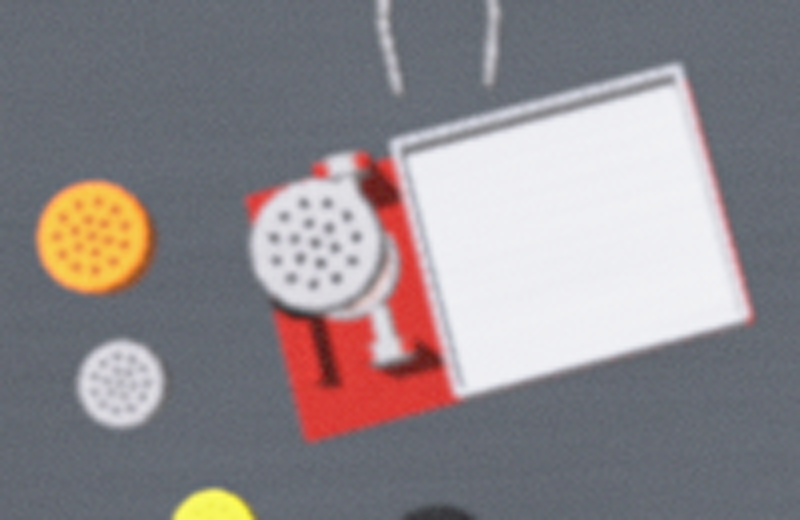

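View pics/crop_s.png

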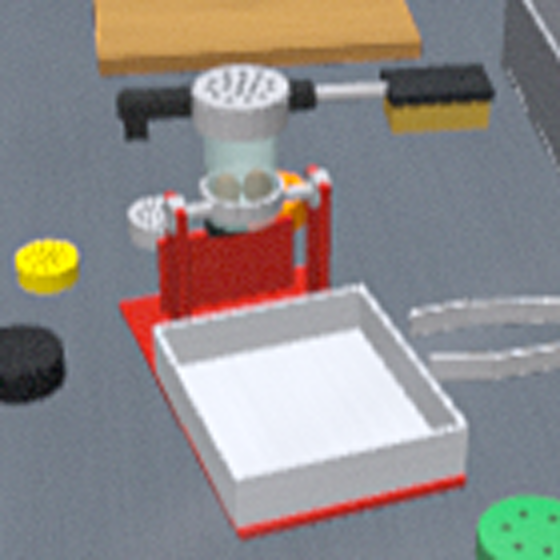

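Run:
```python
from h import *
t=cv2.imread('pics/top0.png')
hsv=cv2.cvtColor(t,cv2.COLOR_BGR2HSV); m=np.zeros(t.shape[:2],np.uint8)
m[155:205,155:205]=((hsv[155:205,155:205,2]>135)&(hsv[155:205,155:205,1]<45))*255
g=cv2.medianBlur(cv2.cvtColor(t,cv2.COLOR_BGR2GRAY),3)
c=cv2.HoughCircles(cv2.resize(t[150:215,150:215,1],None,fx=4,fy=4),cv2.HOUGH_GRADIENT,1,40,param1=120,param2=25,minRadius=55,maxRadius=80)
print(c)
for q in c[0][:2]:
    uv=(q[:2]+.5)/4+150-.5
    P=onz('top',uv,.194); P2=onz('top',uv+[q[2]/4,0],.194); print('top',uv,P,np.linalg.norm(P2-P))
print('side',onz('side',(250.2,132.3),.194))
for a in [(.233)]:
  y=np.array([-np.sin(a),np.cos(a)])
print('expected from tray',np.array([.5881,.0115])+.117*y)
# reproject of side
print(proj('side',[.561,.1254,.194]),proj('top',[.561,.1254,.194]))
```

```text
[[[114.5 124.5  64. ]]]
top [178.25 180.75] [0.56028233 0.12614667 0.194     ] 0.03076350719604063
side [0.56291418 0.11895423 0.194     ]
expected from tray [0.56108499 0.12533844]
[[249.20567244 131.24067184]] [[178.63463769 180.36674173]]
```

Three estimates of the cap centre put it at about (0.5605, 0.1255), with radius 31 mm. The stand yaw is about 0.233 rad. I'll move above the cap.

```bash
python3 -m crank '[[0,0,0,-0.015,-0.0115,-0.02,0.094],[0,0,0,-0.0246,-0.019,-0.02,0.094],[0,0,0,-0.0246,-0.019,0,0.094],[0,0,0,-0.0246,-0.019,0,0.094],[0,0,0,-0.0246,-0.019,0,0.094],[0,0,0,-0.0246,-0.019,0,0.094],[0,0,0,-0.0246,-0.019,0,0.094],[0,0,0,-0.0246,-0.019,0,0.094]]'
python3 -m crank '[[0,0,0,-0.0246,-0.019,0,0.094],[0,0,0,-0.0246,-0.019,0,0.094],[0,0,0,-0.0246,-0.019,0,0.094],[0,0,0,-0.0246,-0.019,0,0.094],[0,0,0,-0.0246,-0.019,0,0.094],[0,0,0,-0.0246,-0.019,0,0.094],[0,0,0,-0.0246,-0.019,0,0.094],[0,0,0,-0.0246,-0.019,0,0.094]]'
python3 -m crank '[[0,0,0,-0.0246,-0.019,0,0.094],[0,0,0,-0.0246,-0.019,0,0.094],[0,0,0,-0.0246,-0.019,0,0.094],[0,0,0,-0.012,-0.009,0,0.094],[0,0,0.12,0,0,0,0.094],[0,0,0.12,0,0,0,0.094],[0,0,0.12,0,0,0,0.094],[0,0,0.12,0,0,0,0.094]]'
python3 -m crank '[[0,0,0.12,0,0,0,0.094],[0,0,0.12,0,0,0,0.094],[0,0,0.12,0,0,0,0.094],[0,0,0.12,0,0,0,0.094],[0,0,0.12,0,0,0,0.094],[0,0,0.12,0,0,0,0.094],[0,0,0.12,0,0,0,0.094],[0,0,0.12,0,0,0,0.094]]'
cat > st.py <<'E'
from h import *
import sys
s=status.read_state(); R=np.array(s['tool_rot']); p=np.array(s['tool_pos'])
np.set_printoptions(precision=4,suppress=True)
print('t',s['time_s'],'p',p,'gap',s['finger_gap'],'F',s['wrist_force'],'T',s['torque'],'q',np.array(s['q']))
print('jaw yaw deg',np.degrees(np.arctan2(R[1,1],R[0,1])),'z',R[:,2])
if len(sys.argv)>3: print('delta tool',R.T@(np.array([float(v) for v in sys.argv[1:4]])-p))
E
python3 st.py .5605 .1255 .189
python3 - <<'E'
from h import *
cv2.imwrite('pics/w1.png',imaging.capture('wrist')[:,:,::-1]);cv2.imwrite('pics/s1.png',imaging.capture('side')[:,:,::-1])
print(proj('wrist',[.5605,.1255,.194]))
E
```

```text
time_s: 0.82
tool_pos: [0.345, 0.4432, 0.2624]
tool_rot: [[-0.949, 0.314, -0.0], [0.314, 0.949, -0.0], [0.0, -0.0, -1.0]]
wrist_force: [-0.2, 0.5, 0.3]
finger_gap: 0.0941
time_s: 1.48
tool_pos: [0.484, 0.2371, 0.2625]
tool_rot: [[-0.949, 0.314, -0.0], [0.314, 0.949, 0.0], [0.0, -0.0, -1.0]]
wrist_force: [1.0, 0.7, 0.5]
finger_gap: 0.0941
time_s: 2.15
tool_pos: [0.5441, 0.1487, 0.2623]
tool_rot: [[-0.692, 0.722, -0.0], [0.722, 0.692, -0.0], [0.0, -0.0, -1.0]]
wrist_force: [-0.6, -1.0, -0.0]
finger_gap: 0.094
time_s: 2.82
tool_pos: [0.544, 0.1489, 0.2623]
tool_rot: [[0.194, 0.981, -0.0], [0.981, -0.194, -0.0], [-0.0, -0.0, -1.0]]
wrist_force: [-0.1, -0.6, -0.3]
finger_gap: 0.0938
t 2.8167 p [0.544  0.1489 0.2623] gap 0.09377240458217861 F [-0.0685 -0.5832 -0.2528] T [-0.0265  0.0863 -0.0217] q [-0.8903  0.2332  0.6071  1.8388 -0.1473  1.1149 -0.4257]
jaw yaw deg -11.16826325406655 z [-0.0004 -0.0002 -1.    ]
delta tool [-0.0197  0.0207  0.0733]
[[285.02850841 226.98929281]]
```

View pics/w1.png

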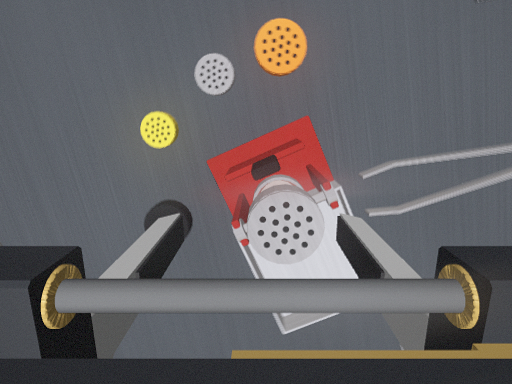

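View pics/s1.png

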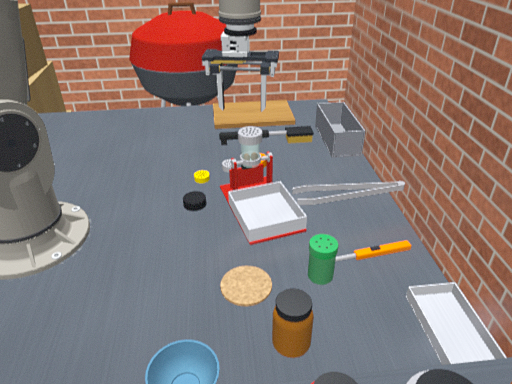

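In the wrist view the cap centre is at (285,227), exactly where my estimate projects. I'll align, turn a little more clockwise, then descend.

```bash
python3 -m crank '[[0,0,0,-0.0197,0.0207,0,0.094],[0,0,0.11,0,0,0,0.094],[0,0,0.11,0,0,0,0.094],[0,0,0,0,0,0.02,0.094],[0,0,0,0,0,0.02,0.094],[0,0,0,0,0,0.015,0.094],[0,0,0,0,0,0.012,0.094],[0,0,0,0,0,0.006,0.094]]'
python3 st.py .5605 .1255 .189
```

```text
time_s: 3.58
tool_pos: [0.5603, 0.1255, 0.188]
tool_rot: [[0.395, 0.919, -0.002], [0.919, -0.395, -0.001], [-0.001, -0.001, -1.0]]
wrist_force: [0.2, -0.5, -0.5]
finger_gap: 0.0942
t 3.5833 p [0.5603 0.1255 0.188 ] gap 0.09424552457463822 F [ 0.171  -0.4791 -0.5285] T [-0.0858  0.0976  0.0201] q [-0.836   0.3433  0.6278  1.8983 -0.2404  0.977  -0.5058]
jaw yaw deg -23.257513171587654 z [-0.0016 -0.0008 -1.    ]
delta tool [ 0.0001  0.0002 -0.001 ]
```

```bash
python3 -m crank '[[0,0,0,0,0,0,0.075],[0,0,0,0,0,0,0.065],[0,0,0,0,0,0,0.055],[0,0,0,0,0,0,0.05],[0,0,0,0,0,0,0.05],[0,0,0,0,0,0,0.05],[0,0,0,0,0,0,0.05],[0,0,0,0,0,0,0.05]]'
python3 st.py .5605 .1255 .189
```

```text
time_s: 4.25
tool_pos: [0.5611, 0.1258, 0.19]
tool_rot: [[0.398, 0.918, 0.001], [0.918, -0.398, 0.0], [0.001, 0.0, -1.0]]
wrist_force: [-2.0, 0.2, 7.0]
finger_gap: 0.0617
t 4.25 p [0.5611 0.1258 0.19  ] gap 0.06166652002000038 F [-1.9943  0.2134  7.0344] T [-0.0617  0.3755  0.0009] q [-0.8371  0.341   0.6292  1.8963 -0.2398  0.9786 -0.5093]
jaw yaw deg -23.42619966003681 z [ 0.0007  0.0004 -1.    ]
delta tool [-0.0005 -0.0004  0.001 ]
```

```bash
python3 -m crank '[[0,0,-0.08,0,0,0,0.05],[0,0,-0.1,0,0,0,0.05],[0,0,-0.1,0,0,0,0.05],[0,0,-0.1,0,0,0,0.05],[0,0,-0.1,0,0,0,0.05],[0,0,-0.1,0,0,0,0.05],[0,0,-0.1,0,0,0,0.05],[0,0,0,0,0,0,0.05]]'
python3 st.py .5605 .1255 .189
python3 -m crank '[[0,0,-0.1,0,0,0,0.05],[0,0,-0.1,0,0,0,0.05],[0,0,-0.1,0,0,0,0.05],[0,0,-0.1,0,0,0,0.05],[0,0,-0.1,0,0,0,0.05],[0,0,-0.1,0,0,0,0.05],[0,0,-0.06,0,0,0,0.05],[0,0,0,0,0,0,0.05]]'
python3 st.py .5605 .1255 .189
```

```text
time_s: 4.92
tool_pos: [0.5612, 0.1258, 0.19]
tool_rot: [[-0.273, 0.962, 0.001], [0.962, 0.273, 0.001], [0.0, 0.001, -1.0]]
wrist_force: [0.1, 0.6, 6.5]
finger_gap: 0.0617
t 4.9167 p [0.5612 0.1258 0.19  ] gap 0.0616605036995523 F [0.1207 0.6387 6.5006] T [0.03   0.158  0.1094] q [-0.7233  0.3187  0.4815  1.8903 -0.1769  0.9731  0.1138]
jaw yaw deg 15.831755264559906 z [ 0.0009  0.0006 -1.    ]
delta tool [-0.0001 -0.0008  0.001 ]
time_s: 5.58
tool_pos: [0.561, 0.1258, 0.19]
tool_rot: [[-0.803, 0.596, 0.0], [0.596, 0.803, 0.001], [0.0, 0.001, -1.0]]
wrist_force: [-1.6, -0.8, 8.2]
finger_gap: 0.0616
t 5.5833 p [0.561  0.1258 0.19  ] gap 0.06158437443978274 F [-1.6099 -0.7563  8.1682] T [-0.0827  0.5548  0.1099] q [-0.6203  0.3059  0.352   1.8847 -0.1266  0.9719  0.72  ]
jaw yaw deg 53.39269596217848 z [ 0.0004  0.0005 -1.    ]
delta tool [ 0.0002 -0.0005  0.001 ]
```

```bash
python3 -m crank '[[0,0,-0.1,0,0,0,0.05],[0,0,0,0,0,0,0.05],[0,0,0,0,0,-0.003,0.05],[0,0,0,0,0,-0.004,0.05],[0,0,0,0,0,-0.006,0.05],[0,0,0,0,0,-0.008,0.05],[0,0,0,0,0,-0.008,0.05],[0,0,0,0,0,0,0.05]]'
python3 st.py
python3 - <<'E'
from h import *
cv2.imwrite('pics/s2.png',cv2.resize(imaging.capture('side')[60:260,150:350,::-1],None,fx=3,fy=3))
E
```

```text
time_s: 6.25
tool_pos: [0.5617, 0.1259, 0.2205]
tool_rot: [[-0.858, 0.514, 0.002], [0.514, 0.858, 0.001], [-0.001, 0.002, -1.0]]
wrist_force: [0.3, -0.2, -0.7]
finger_gap: 0.0617
t 6.25 p [0.5617 0.1259 0.2205] gap 0.06174838651356611 F [ 0.271  -0.1749 -0.7446] T [-0.0114  0.0001  0.0926] q [-0.6136  0.2721  0.3402  1.8528 -0.105   1.0316  0.7992]
jaw yaw deg 59.037297631181396 z [ 0.0022  0.0009 -1.    ]
```

View pics/s2.png

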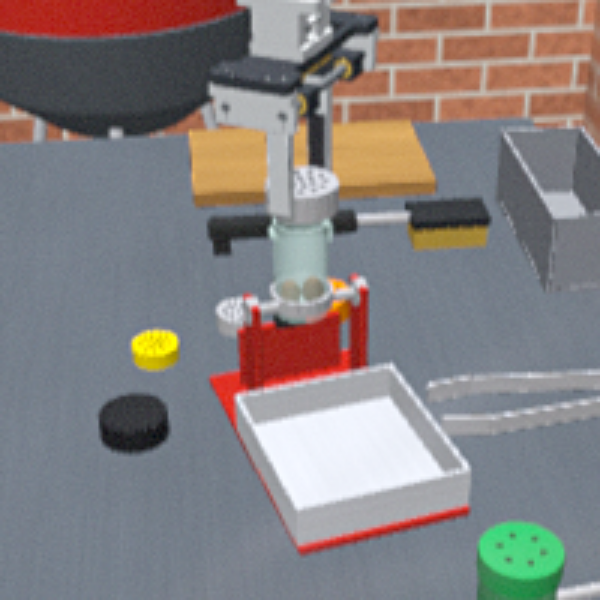

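The side view shows the cap clear of the glass at about (312,190) in the crop, between the fingers, with the jar still upright and both nutmegs inside. Next I'll carry the cap to the mat.

```bash
python3 st.py .5146 -.2225 .2705
```

```text
t 6.3 p [0.5614 0.1258 0.2196] gap 0.061667186543216915 F [ 0.3617  0.7501 -1.1907] T [-0.0226  0.0184  0.0113] q [-0.6135  0.2728  0.3401  1.854  -0.1053  1.0304  0.7996]
jaw yaw deg 59.04590149602576 z [ 0.0016  0.0008 -1.    ]
delta tool [-0.1391 -0.3227 -0.0512]
```

```bash
python3 -m crank '[[0,0,0,0,0,-0.02,0.05],[0,0,0,0,0,-0.02,0.05],[0,0,0,-0.005,-0.01,-0.01,0.05],[0,0,0,-0.01,-0.0231,0,0.05],[0,0,0,-0.01,-0.0231,0,0.05],[0,0,0,-0.01,-0.0231,0,0.05],[0,0,0,-0.01,-0.0231,0,0.05],[0,0,0,-0.01,-0.0231,0,0.05]]'
python3 -m crank '[[0,0,0,-0.01,-0.0231,0,0.05],[0,0,0,-0.01,-0.0231,0,0.05],[0,0,0,-0.01,-0.0231,0,0.05],[0,0,0,-0.01,-0.0231,0,0.05],[0,0,0,-0.01,-0.0231,0,0.05],[0,0,0,-0.01,-0.0231,0,0.05],[0,0,0,-0.01,-0.0231,0,0.05],[0,0,0,-0.01,-0.0231,0,0.05]]'
python3 st.py .5146 -.2225 .028
```

```text
time_s: 6.97
tool_pos: [0.5428, -0.0123, 0.2682]
tool_rot: [[-0.858, 0.514, -0.0], [0.514, 0.858, -0.0], [0.0, -0.0, -1.0]]
wrist_force: [0.4, 0.3, -0.5]
finger_gap: 0.0616
time_s: 7.63
tool_pos: [0.5161, -0.2118, 0.2682]
tool_rot: [[-0.857, 0.515, -0.0], [0.515, 0.857, 0.0], [0.0, -0.0, -1.0]]
wrist_force: [-0.5, 0.7, -0.7]
finger_gap: 0.0614
t 7.6333 p [ 0.5161 -0.2118  0.2682] gap 0.06143843453024859 F [-0.4679  0.7395 -0.679 ] T [-0.0815  0.003   0.0196] q [-0.197   0.2095  0.5535  1.8425 -0.1215  1.1232  1.4298]
jaw yaw deg 59.03071938600599 z [-0.0002  0.     -1.    ]
delta tool [-0.0042 -0.0099  0.2402]
```

```bash
python3 -m crank '[[0,0,0,-0.0042,-0.0099,0.03,0.05],[0,0,0,0,0,0.035,0.05],[0,0,0,0,0,0.035,0.05],[0,0,0,0,0,0.035,0.05],[0,0,0,0,0,0.035,0.05],[0,0,0,0,0,0.025,0.05],[0,0,0,0,0,0.01,0.05],[0,0,0,0,0,0,0.05]]'
python3 st.py .5146 -.2225 .028
python3 - <<'E'
from h import *
cv2.imwrite('pics/s3.png',cv2.resize(imaging.capture('side')[180:360,150:350,::-1],None,fx=3,fy=3))
E
```

```text
time_s: 8.3
tool_pos: [0.5139, -0.2208, 0.0615]
tool_rot: [[-0.857, 0.515, -0.004], [0.515, 0.857, 0.0], [0.003, -0.002, -1.0]]
wrist_force: [-0.4, 0.8, -0.3]
finger_gap: 0.0618
t 8.3 p [ 0.5139 -0.2208  0.0615] gap 0.061763037804768474 F [-0.4125  0.7927 -0.3017] T [0.003  0.0604 0.0486] q [-0.0717  0.4802  0.4577  2.0162 -0.3144  0.7169  1.6116]
jaw yaw deg 59.031582228432804 z [-0.0039  0.0003 -1.    ]
delta tool [-0.0016 -0.001   0.0335]
```

View pics/s3.png

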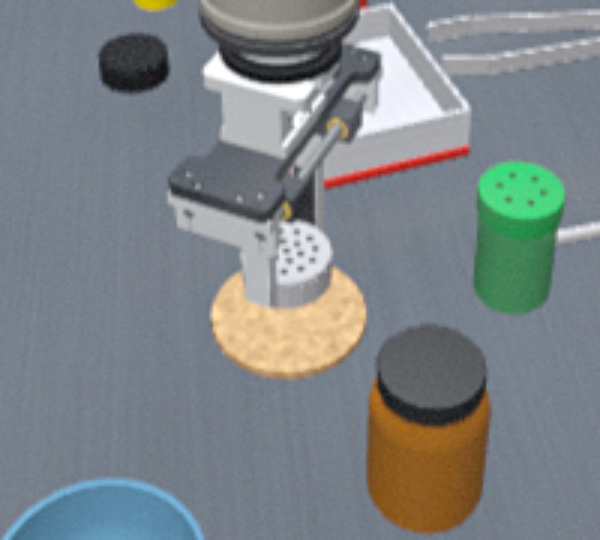

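The cap hangs level over the mat and the neighbours are clear of the gripper. I'll lower it gently.

```bash
python3 -m crank '[[0,0,0,-0.0016,-0.001,0.012,0.05],[0,0,0,0,0,0.01,0.05],[0,0,0,0,0,0.005,0.05],[0,0,0,0,0,0.002,0.05],[0,0,0,0,0,0.002,0.05],[0,0,0,0,0,0,0.05]]'
python3 st.py .5146 -.2225 .028
```

```text
time_s: 8.85
tool_pos: [0.5165, -0.2222, 0.0324]
tool_rot: [[-0.858, 0.514, -0.0], [0.514, 0.858, 0.0], [0.0, 0.0, -1.0]]
wrist_force: [0.1, -0.4, -0.3]
finger_gap: 0.0615
t 8.85 p [ 0.5165 -0.2222  0.0324] gap 0.061463421260638904 F [ 0.0991 -0.4009 -0.2638] T [-0.0429  0.0339  0.0035] q [-0.0449  0.5272  0.4281  2.024  -0.3476  0.6602  1.6405]
jaw yaw deg 59.072790280971454 z [-0.0001  0.     -1.    ]
delta tool [ 0.0015 -0.0013  0.0044]
```

```bash
python3 -m crank '[[0,0,0,0,0,0.0015,0.05],[0,0,0,0,0,0.0015,0.05],[0,0,0,0,0,0,0.05],[0,0,0,0,0,0,0.05]]'
python3 -m crank '[[0,0,0,0,0,0.001,0.05],[0,0,0,0,0,0,0.05],[0,0,0,0,0,0,0.05]]'
python3 -m crank '[[0,0,0,0,0,0.001,0.05],[0,0,0,0,0,0,0.05],[0,0,0,0,0,0,0.05]]'
```

```text
time_s: 9.18
tool_pos: [0.5165, -0.2222, 0.0295]
tool_rot: [[-0.858, 0.514, 0.0], [0.514, 0.858, -0.0], [-0.0, -0.0, -1.0]]
wrist_force: [0.2, 0.0, -0.2]
finger_gap: 0.0617
time_s: 9.43
tool_pos: [0.5165, -0.2222, 0.0285]
tool_rot: [[-0.858, 0.514, -0.0], [0.514, 0.858, -0.0], [0.0, -0.0, -1.0]]
wrist_force: [0.7, 0.6, -0.9]
finger_gap: 0.0615
time_s: 9.68
tool_pos: [0.5166, -0.2223, 0.028]
tool_rot: [[-0.858, 0.514, 0.0], [0.514, 0.858, 0.0], [-0.0, 0.0, -1.0]]
wrist_force: [-3.9, 1.3, 12.4]
finger_gap: 0.0617
```

Contact at z 0.028, as expected. Next I'll open the fingers and go up.

```bash
python3 -m crank '[[0,0,0,0,0,0,0.07],[0,0,0,0,0,0,0.08],[0,0,0,0,0,0,0.094],[0,0,0,0,0,0,0.094],[0,0,0,0,0,0,0.094],[0,0,0,0,0,0,0.094],[0,0,0,0,0,-0.01,0.094],[0,0,0,0,0,-0.02,0.094]]'
python3 -m crank '[[0,0,0,0,0,-0.04,0.094],[0,0,0,0,0,-0.04,0.094],[0,0,0,0,0,-0.04,0.094],[0,0,0,0,0,-0.04,0.06],[0,0,0,0,0,-0.04,0.04],[0,0,0,0,0,-0.02,0.02],[0,0,0,0,0,0,0],[0,0,0,0,0,0,0]]'
python3 st.py
python3 - <<'E'
from h import *
cv2.imwrite('pics/s4.png',cv2.resize(imaging.capture('side')[90:340,150:350,::-1],None,fx=2.4,fy=2.4))
cv2.imwrite('pics/w4.png',imaging.capture('wrist')[:,:,::-1])
print(proj('wrist',[.5146,-.2225,.008]),proj('wrist',[.5166,-.2223,.032]))
E
```

```text
time_s: 10.35
tool_pos: [0.5152, -0.2219, 0.0566]
tool_rot: [[-0.858, 0.514, -0.003], [0.514, 0.858, 0.001], [0.003, -0.001, -1.0]]
wrist_force: [-0.3, -0.3, -0.0]
finger_gap: 0.0938
time_s: 11.02
tool_pos: [0.5168, -0.2224, 0.2792]
tool_rot: [[-0.858, 0.514, 0.003], [0.514, 0.858, -0.0], [-0.002, 0.001, -1.0]]
wrist_force: [1.1, 0.0, -1.4]
finger_gap: 0.0639
t 11.0167 p [ 0.5168 -0.2224  0.2792] gap 0.0639465365327501 F [ 1.0858  0.0205 -1.4491] T [-0.0057  0.0323 -0.0048] q [-0.1966  0.2088  0.5761  1.8216 -0.1254  1.1446  1.4522]
jaw yaw deg 59.06782925758243 z [ 0.0027 -0.0001 -1.    ]
[[259.21994178 163.0501917 ]] [[260.09406652 166.95014806]]
```

View pics/s4.png

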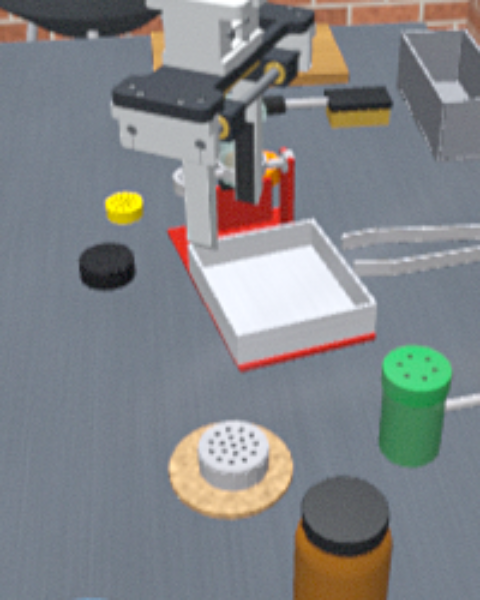

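View pics/w4.png

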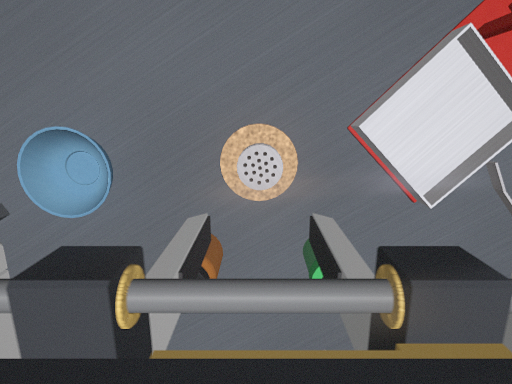

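The cap stands right way up on the mat, in the wrist view at (260,166) with the mat at (259,162). Next I'll turn the jaws parallel to the stand's pivot and go behind the shaker.

```bash
python3 -m crank '[[0,0,0.1,0,0,0,0],[0,0,0.1,0,0,0,0],[0,0,0.1,0,0,0,0],[0,0,0.1,0,0,0,0],[0,0,0.1,0,0,0,0],[0,0,0.1,0,0,0,0],[0,0,0.1,0,0,0,0],[0,0,0.1,0,0,0,0]]'
python3 -m crank '[[0,0,0,0.015,0.004,0,0],[0,0,0,0.029,0.0088,0,0],[0,0,0,0.029,0.0088,0,0],[0,0,0,0.029,0.0088,0,0],[0,0,0,0.029,0.0088,0,0],[0,0,0,0.029,0.0088,0,0],[0,0,0,0.029,0.0088,0,0],[0,0,0,0.029,0.0088,0,0]]'
python3 -m crank '[[0,0,0,0.029,0.0088,0,0],[0,0,0,0.029,0.0088,0,0],[0,0,0,0.029,0.0088,0,0],[0,0,0,0.029,0.0088,0,0],[0,0,0,0.029,0.0088,0,0],[0,0,0,0.029,0.0088,0,0],[0,0,0,0.0145,0.0044,0,0],[0,0,0,0,0,0,0]]'
python3 st.py .543 .2016 .181
```

```text
time_s: 11.78
tool_pos: [0.5158, -0.2221, 0.2762]
tool_rot: [[-0.224, 0.975, -0.002], [0.975, 0.224, 0.0], [0.001, -0.002, -1.0]]
wrist_force: [-0.4, 0.3, 0.0]
finger_gap: 0.0028
time_s: 12.45
tool_pos: [0.5296, 0.0063, 0.2764]
tool_rot: [[-0.229, 0.974, -0.002], [0.974, 0.229, -0.001], [-0.0, -0.002, -1.0]]
wrist_force: [0.5, 0.5, -0.1]
finger_gap: 0.0005
time_s: 13.12
tool_pos: [0.5421, 0.2051, 0.2758]
tool_rot: [[-0.233, 0.972, -0.002], [0.972, 0.233, -0.001], [-0.001, -0.002, -1.0]]
wrist_force: [0.4, 0.5, -0.5]
finger_gap: 0.0005
t 13.1167 p [0.5421 0.2051 0.2758] gap 0.0005286561078250827 F [ 0.3852  0.5299 -0.4973] T [-0.0281  0.0813  0.0529] q [-0.8443  0.2377  0.4469  1.7804 -0.1115  1.151  -0.1272]
jaw yaw deg 13.48818112235103 z [-0.0022 -0.0012 -1.    ]
delta tool [-0.0036  0.0003  0.0948]
```

```bash
python3 -m crank '[[0,0,0,0,0,0.025,0],[0,0,0,0,0,0.025,0],[0,0,0,0,0,0.025,0],[0,0,0,0,0,0.015,0],[0,0,0,0,0,0.005,0],[0,0,0,-0.01,0,0,0],[0,0,0,-0.01,0,0,0],[0,0,0,0,0,0,0]]'
python3 st.py .543 .2016 .181
python3 - <<'E'
from h import *
cv2.imwrite('pics/s5.png',cv2.resize(imaging.capture('side')[80:260,170:350,::-1],None,fx=3,fy=3))
cv2.imwrite('pics/w5.png',imaging.capture('wrist')[:,:,::-1])
E
```

```text
time_s: 13.78
tool_pos: [0.5488, 0.179, 0.1836]
tool_rot: [[-0.226, 0.974, 0.001], [0.974, 0.226, -0.0], [-0.001, 0.001, -1.0]]
wrist_force: [-0.1, -1.2, 0.6]
finger_gap: 0.0004
t 13.7833 p [0.5488 0.179  0.1836] gap 0.00041076030339717704 F [-0.1485 -1.1567  0.5736] T [-0.085   0.0413  0.0096] q [-0.7828  0.3249  0.4385  1.8902 -0.1652  0.9606 -0.0417]
jaw yaw deg 13.053704032122486 z [ 0.0014 -0.0003 -1.    ]
delta tool [ 0.0233 -0.0005  0.0026]
```

View pics/s5.png

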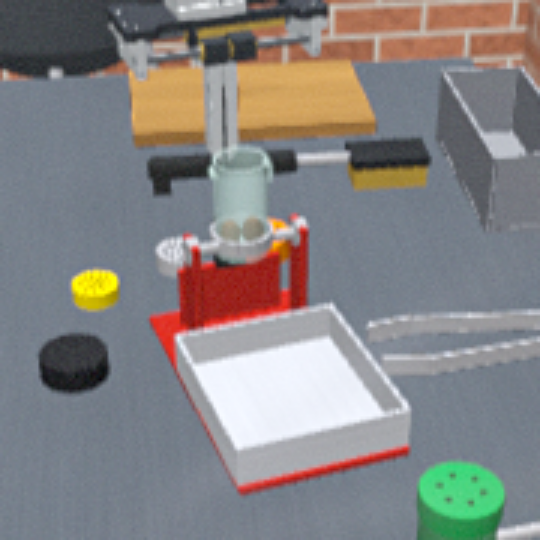

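View pics/w5.png

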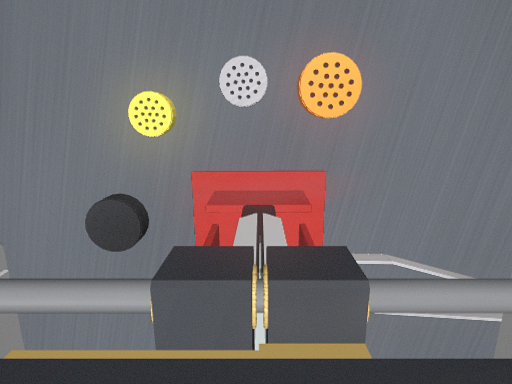

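The closed fingers are behind the shaker, at (222,120) in the side crop, centred on the stand. I'll push slowly.

```bash
python3 -m crank '[[0,0,0,-0.008,0,0.002,0],[0,0,0,-0.005,0,0,0],[0,0,0,-0.005,0,0,0],[0,0,0,-0.004,0,0,0],[0,0,0,-0.004,0,0,0],[0,0,0,-0.004,0,0,0],[0,0,0,-0.004,0,0,0],[0,0,0,-0.004,0,0,0]]'
python3 -m crank '[[0,0,0,-0.004,0,0,0],[0,0,0,-0.004,0,0,0],[0,0,0,-0.004,0,0,0],[0,0,0,-0.004,0,0,0],[0,0,0,-0.004,0,0,0],[0,0,0,-0.004,0,0,0],[0,0,0,-0.004,0,0,0],[0,0,0,-0.004,0,0,0]]'
python3 -m crank '[[0,0,0,-0.004,0,0,0],[0,0,0,-0.004,0,0,0],[0,0,0,0,0,0,0],[0,0,0,0,0,0,0],[0,0,0,0,0,0,0],[0,0,0,0,0,0,0],[0,0,0,0,0,0,0],[0,0,0,0,0,0,0]]'
python3 st.py
python3 - <<'E'
from h import *
cv2.imwrite('pics/s6.png',cv2.resize(imaging.capture('side')[80:260,170:350,::-1],None,fx=3,fy=3))
E
```

```text
time_s: 14.55
tool_pos: [0.5564, 0.1461, 0.181]
tool_rot: [[-0.23, 0.973, 0.0], [0.973, 0.23, 0.002], [0.002, 0.001, -1.0]]
wrist_force: [-2.9, 5.5, 8.4]
finger_gap: 0.0006
time_s: 15.22
tool_pos: [0.5645, 0.1138, 0.1814]
tool_rot: [[-0.229, 0.973, 0.002], [0.973, 0.229, 0.001], [0.0, 0.002, -1.0]]
wrist_force: [0.9, -0.2, 5.3]
finger_gap: 0.0004
time_s: 15.88
tool_pos: [0.5654, 0.1064, 0.1804]
tool_rot: [[-0.229, 0.973, -0.0], [0.973, 0.229, -0.0], [-0.0, -0.0, -1.0]]
wrist_force: [-0.5, -0.4, -0.1]
finger_gap: 0.0002
t 15.8833 p [0.5654 0.1064 0.1804] gap 0.0001842810606643982 F [-0.4811 -0.4252 -0.0818] T [-0.0671  0.1143  0.022 ] q [-0.6715  0.329   0.4612  1.8974 -0.177   0.9551  0.1023]
jaw yaw deg 13.246883053444831 z [-0.0002 -0.0001 -1.    ]
```

View pics/s6.png

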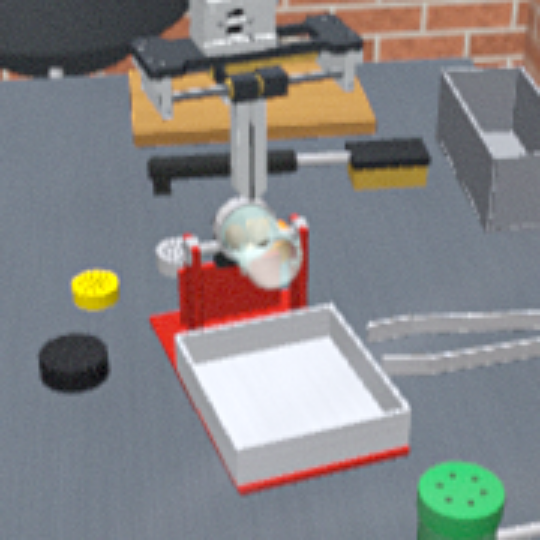

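The shaker is past horizontal, with its mouth at (275,268) in the crop, and is falling on by itself with no force left on the fingers. I'll back off and rise while it settles.

```bash
python3 -m crank '[[0,0,0,0.01,0,-0.01,0],[0,0,0,0.02,0,-0.02,0],[0,0,0,0.03,0,-0.02,0],[0,0,0,0.03,0,-0.02,0],[0,0,0,0.02,0,-0.01,0],[0,0,0,0.01,0,0,0],[0,0,0,0,0,0,0],[0,0,0,0,0,0,0]]'
python3 -m crank '[[0,0,0,0,0,0,0],[0,0,0,0,0,0,0],[0,0,0,0,0,0,0],[0,0,0,0,0,0,0],[0,0,0,0,0,0,0],[0,0,0,0,0,0,0],[0,0,0,0,0,0,0],[0,0,0,0,0,0,0]]'
python3 -m crank '[[0,0,0,0,0,0,0],[0,0,0,0,0,0,0],[0,0,0,0,0,0,0],[0,0,0,0,0,0,0],[0,0,0,0,0,0,0],[0,0,0,0,0,0,0],[0,0,0,0,0,0,0],[0,0,0,0,0,0,0]]'
python3 -m crank '[[0,0,0,0,0,0,0],[0,0,0,0,0,0,0],[0,0,0,0,0,0,0],[0,0,0,0,0,0,0],[0,0,0,0,0,0,0],[0,0,0,0,0,0,0],[0,0,0,0,0,0,0],[0,0,0,0,0,0,0]]'
python3 - <<'E'
from h import *
cv2.imwrite('pics/s7.png',cv2.resize(imaging.capture('side')[110:320,170:350,::-1],None,fx=2.8,fy=2.8))
cv2.imwrite('pics/t7.png',cv2.resize(imaging.capture('top')[110:260,140:390,::-1],None,fx=3,fy=3))
E
```

```text
time_s: 16.6
tool_pos: [0.5377, 0.2223, 0.2596]
tool_rot: [[-0.229, 0.973, -0.001], [0.973, 0.229, -0.001], [-0.001, -0.001, -1.0]]
wrist_force: [0.2, -0.7, 0.1]
finger_gap: 0.0007
time_s: 17.27
tool_pos: [0.538, 0.223, 0.2605]
tool_rot: [[-0.229, 0.973, -0.0], [0.973, 0.229, -0.0], [-0.0, -0.0, -1.0]]
wrist_force: [0.5, -0.2, 0.0]
finger_gap: 0.0004
time_s: 17.93
tool_pos: [0.5379, 0.2231, 0.2605]
tool_rot: [[-0.229, 0.973, -0.0], [0.973, 0.229, -0.0], [0.0, -0.0, -1.0]]
wrist_force: [0.1, 0.5, -0.1]
finger_gap: 0.0002
time_s: 18.6
tool_pos: [0.538, 0.223, 0.2605]
tool_rot: [[-0.229, 0.973, -0.0], [0.973, 0.229, -0.0], [-0.0, -0.0, -1.0]]
wrist_force: [-0.5, 0.5, 0.8]
finger_gap: 0.0005
```

View pics/s7.png

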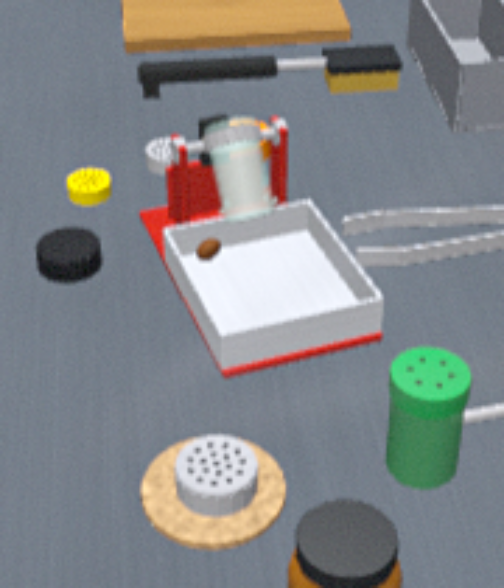

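View pics/t7.png

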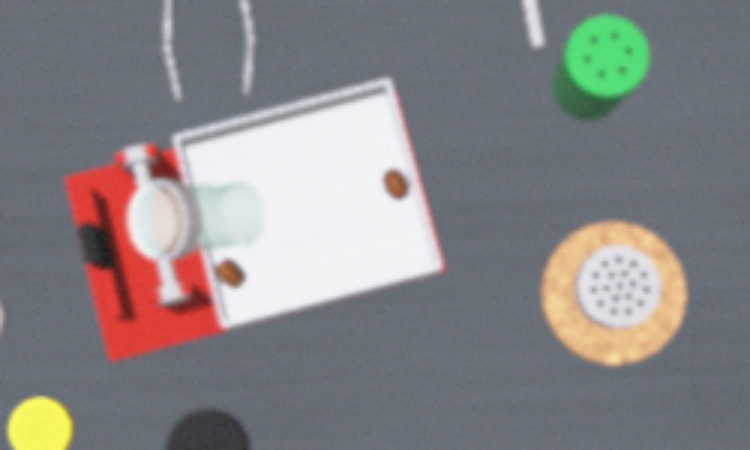

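The side view shows the shaker mouth-down at (243,170), one nutmeg at (208,248) and the cap on the mat. The top view shows both nutmegs in the tray, at (230,272) and (395,183). I'll check once more that everything is at rest.

```bash
python3 - <<'E'
from h import *
def f(im):
    h=cv2.cvtColor(im[...,::-1].copy(),cv2.COLOR_BGR2HSV)[125:235,195:295]
    m=((h[...,0]<20)&(h[...,1]>90)&(h[...,2]<170)&(h[...,1]<225)).astype(np.uint8)
    n,_,s,c=cv2.connectedComponentsWithStats(m); return [(s[i,4],(c[i]+[195,125]).round(1)) for i in range(1,n) if s[i,4]>12]
for i in range(8):
    im=imaging.capture('top')
    if i%7==0: print(status.read_state()['time_s'],f(im))
E
python3 -m crank '[[0,0,0,0,0,0,0],[0,0,0,0,0,0,0],[0,0,0,0,0,0,0],[0,0,0,0,0,0,0],[0,0,0,0,0,0,0],[0,0,0,0,0,0,0],[0,0,0,0,0,0,0],[0,0,0,0,0,0,0]]' | head -1
python3 - <<'E'
from h import *
cv2.imwrite('pics/t8.png',cv2.resize(imaging.capture('top')[110:260,140:390,::-1],None,fx=3,fy=3))
a=cv2.imread('pics/t7.png').astype(int);b=cv2.imread('pics/t8.png').astype(int);d=abs(a-b).max(2);print(d.max(),(d>40).sum())
E
```

```text
18.75 [(np.int32(18), array([196.2, 166.1])), (np.int32(38), array([271.5, 170.9])), (np.int32(34), array([216.3, 200.9])), (np.int32(61), array([203.8, 210.3]))]
19.1 [(np.int32(16), array([196.2, 166. ])), (np.int32(38), array([271.5, 171. ])), (np.int32(34), array([216.3, 200.9])), (np.int32(60), array([203.5, 210.3]))]
time_s: 19.77
26 0
```

Nothing is moving, so I'll hand in.

```bash
python3 -c "
from bench import r
print(r.job_done())"
```

```text
the job is handed in; nothing more can be done
None
```

The job is done and handed in at about 20 s of the 62 s allowed. I turned the cap about 80° counter-clockwise, lifted it straight off and set it right way up on the cork mat. Then I pushed the shaker over with closed fingers until it fell mouth-down over the tray by itself.

- **Nutmegs:** the last top view showed both in the tray. The side view showed only one; I take the other to be hidden behind the tray's near wall.
- **Cap:** it sits on the mat within a few millimetres of centre.
- **At rest:** the top-view pictures about a second apart showed no movement. The arm was clear of everything when I handed in.
- **Forces:** the highest wrist force reported was about 13 N, when I set the cap down.

No check failed. The only disagreement was in the first side-view fix on the cap, which was about 7 mm off the top-view fix. I went by the top view and the tray geometry, and the wrist camera confirmed that position before I gripped.

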